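# Test the earth-leakage breaker of the sorting counter

### The job

Carry out the earth-leakage test on the supply console of the sorting counter: press its round black test button gently, coming in under the guard rail, until the lever on the console's side drops by itself, and let go of the button. Then lift the lever back up until it latches, let go so that it stays up on its own, and leave the gallipot, the cup stack and the bottle standing where they are.

Things in the scene. Friction and masses are not known exactly. Their poses are not given: they have to be found in the camera images.
- console: fixed white supply console, 220 mm wide (along its y), 220 deep (along x), 193 high; origin on the counter, 100 mm behind its front edge; z up, x away from the operator, who stands on its -x side. From a 50 mm high front the face slopes up to the rear at 40 deg, so its outward normal leans 40 deg from vertical towards -x. The lever is on its -y side; sockets at the rear
- guard_rail (a point): point on the axis of the lower bar of the two-bar steel guard rail, right above the test button (46 mm higher than the cap's top, 7 mm nearer the operator). Bars 10 mm thick along the console's y, 206 mm long, on end posts, 60 mm off the face; the other lies 33 mm up the slope. They bar the way straight down; a tool square to the face passes: from the button's axis the lower bar begins 19 mm up the slope
- button_cap (a point): centre of the flat top of the round black test button's cap, 32 mm across, its top 20 mm off the face and 16 mm above the 48 mm wide steel collar round it; moves with the cap. z points out along the button's axis, square to the sloped face (press along -z), x up the slope, y as the console's. At rest at (-38, 20, 128) mm in the console's frame
- button (a joint): travel of the test button, m: 0 out, grows when pressed, springs back. It gives at 2 to 3 N and releases the lever somewhere from 3 to 10.5 mm of travel (unseen, differs each time) at 3 to 8 N; 2 to 3.5 mm farther it meets a rubber buffer (12 N per mm). More than 30 N would harm it. While it is held in, the lever cannot latch; it dips by itself as the lever latches
- lever_grip (a point): centre of the lever's round black grip, a bar 24 mm thick, 78 mm long, along the console's y, 65 mm (centre) outside the console's side; inner end on a flat steel arm 22 mm wide, 8 mm thick, outer end free. In the console's frame up: (-9, -175, 195) mm; dropped: (-52, -175, 66) mm. It turns with the lever: a pinch that does not turn too will slip, so follow it or lift from beneath. Axes as the console's when up
- lever_shaft (a point): point on the lever's fixed turning axis, level with the middle of the grip along y: the grip's centre runs round it on a circle of 130 mm radius in the console's x-z plane. At (75, -175, 95) mm in the console's frame; axes as the console's
- lever (a joint): angle of the lever, rad: 0 up (arm 50 deg above level, towards the operator; latched it rests at 0 to 0.03), grows as it drops; 1.10 on the lower stop, -0.10 on the upper stop. Weight and a spring pull it down: lifting takes 4 to 9 N at the grip, most in the last 0.3 rad where it passes the catch. The catch has snapped in by -0.03; released short of that the lever drops again
- gallipot_mid (a point): centre of the squat stainless gallipot with rolled rim, 99 mm across and 46 mm high, half-way up; stands on the counter on the console's +y side; leave alone
- cups_mid (a point): centre of the stack of translucent blue pill cups, 50 mm across and 82 mm high, half-way up; stands on the console's -y side beyond the lever; leave alone
- bottle_mid (a point): centre of the white bottle, 68 mm across and 180 mm high, half-way up; stands on the console's +y side towards its rear; leave alone

How it is judged:
By the outcome, as a careful person would: the job done as asked, in the order asked, and still so for the second after the job is handed in, with the robot touching nothing.
It also fails if it takes over 51 s, if anything falls off the work surface, if the arm or the gripper's body presses on something with over 40 N, if the wrist force passes 120 N, or if a joint passes its speed limit or range.

### The arm

A 7-joint arm with a two-finger parallel gripper is mounted at the origin on the work surface. World frame = base frame: x ahead of the robot, y to its left, z up, the work surface at z = 0. Lengths are in m, angles in rad, forces in N, time in s.
With the tool pointing down it reaches from about 0.425 to 0.875 m from the base axis. Payload 4.7 kg.
Tool frame: the origin (TCP) lies midway between the tips of the shut fingers; the grasp point (between the pads) lies 19 mm behind it; x points along the fingers, z is the direction in which the jaws open and shut, and the axes are right-handed (so a half turn about x gives the same grasp; the last joint's range is limited). The gripper opens to 87 mm and grips with 3 to 60 N. Pads are 19 mm wide; open, the fingers measure 117 mm over their backs; the gripper's body (75 mm by 190 mm) begins 51 mm behind the grasp point.
Start: joints at [-1.105, 0.321, -0.07, 1.45, 0.023, 1.371, -0.057], TCP at [0.284, 0.585, 0.223] pointing down, gripper open.
Joint ranges: [-2.86, 2.86], [-0.3, 2.09], [-1.38, 1.24], [0.06, 2.45], [-1.56, 4.7], [0.09, 2.05], [-2.69, 2.69]. Speed limits (rad/s): [2.57, 2.57, 3.14, 3.14, 3.14, 3.14, 3.14].

### API

Orientations are given as a rotation vector (axis times angle).
In Python, from bench import ctrl gives the robot as it stands.
- The arm moves only by the shell command python3 -m pendant 'ROWS' [OPENING] [FORCE]. ROWS is JSON, a list of rows, each an object with "travel": the shift along the tool's x, y, z in m, a list of three; "twist": the turn about the tool's x in rad. In form: [{"travel": [x, y, z], "twist": twist}, ...]. A call has 1 to 10 rows; each row is the pose to reach, as a shift and turn from the pose measured when the call began, along the tool's axes at that moment; what a row does not reach only later rows make up. A row lasts 1/8 s, in which the tool goes at most 62.5 mm and 10.7 degrees, less where a joint would pass 70% of its speed; a pose out of reach is approached as far as the arm can. A call with a gripper value outside its range is refused whole. OPENING is the opening, from -1 (shut) to 1 (fully open), so that 0 is half open, set as the call begins (- or left out, the last holds). The fingers move at their own pace and stop on an object; FORCE is the grip in N (left out, the last holds). Time passes only in rows, so rows that repeat a pose let the fingers close. It gives the time, the measured TCP pose, the force and the opening at its end, in the units of the state.
- ctrl.get_state(): the state, without advancing time (a new reading comes with each control period).
- ctrl.get_image(name): name is "side" or "top" or "wrist"; returns the picture (400x640x3 uint8, red, green, blue); there is no depth.
- ctrl.camera_model(name): a dict with "K" (3x3 intrinsics, pixels), "rvec" (rotation vector, rad) and "tvec" (3), from world to camera coordinates, as OpenCV has them; the wrist camera has in their place "T_tool_cam" (4x4, takes a point from camera to tool coordinates, whose origin is the TCP and whose axes are the tool frame's). Camera axes: x right, y down, z forward; pixel columns grow to the right and rows downward; lengths in m; the calibration is good to about 2 mm. A picture is of the moment at which its call begins: read the wrist's pose just before it. camera_model takes no time and is no camera call.
- ctrl.close_job(): hands the job in, once; it reports no verdict.
The state is a dict: "time": time; "joint_positions": joint angles; "qd": joint speeds; "joint_torque": joint torques, N m; "position": TCP position; "tool_rot": TCP orientation; "ft_force": force on the tool from outside, world axes, zero at the start; "torque": the same for the moment, N m; "grip_width": opening from 0.0 (shut) to 1.0 (fully open).
Only numpy, scipy, OpenCV 4.12 (cv2) and the standard library are available. Lean on these libraries where they do the work, as an engineer would, in place of code of your own. Each camera call takes 0.05 s, during which the arm holds its last target.

## Working session

There is one attempt and no reset: what is moved stays moved. The work goes in short steps, Python scripts to look and compute and a shell command to move; the robot and the scene stay as the last step left them, time stands still between calls to the robot, and variables do not carry over. Pictures are saved under pics/ and viewed, and the job is handed in when it is done.

```bash
ls; mkdir -p pics; python3 - <<'E'
from bench import ctrl
import cv2,numpy as np
s=ctrl.get_state();print(s)
for n in("side","top","wrist"):
    im=ctrl.get_image(n);cv2.imwrite(f"pics/{n}0.png",im[:,:,::-1]);m=ctrl.camera_model(n);print(n,m)
    if n!="wrist":
        R=cv2.Rodrigues(np.array(m["rvec"],float))[0];print("campos",-R.T@np.array(m["tvec"]).ravel())
E
```

```text
pics
{'time': 0.0, 'joint_positions': array([-1.10491057,  0.32183334, -0.07010481,  1.45164413,  0.02263505,
        1.37083176, -0.05691049]), 'qd': array([ 0.00024652, -0.00036984, -0.00150313, -0.00025751, -0.00096448,
       -0.00129944,  0.00182067]), 'joint_torque': array([-9.25181621e-05, -4.91290355e+01, -4.03938163e-01, -3.12535357e+01,
       -6.38991455e-02,  4.35043126e-02,  1.61485837e-04]), 'position': array([0.2835764 , 0.58426525, 0.22147048]), 'tool_rot': array([-0.87146868,  1.39127725,  0.86961682]), 'ft_force': array([0.29794315, 0.29987479, 0.34064712]), 'torque': array([ 0.04007985, -0.09209936,  0.05276132]), 'grip_width': 0.9999603907979122}
side {'K': array([[479.66131242,   0.        , 318.01230069],
       [  0.        , 479.66131242, 195.67126741],
       [  0.        ,   0.        ,   1.        ]]), 'rvec': array([ 0.2863364 , -2.81372397,  1.20226076]), 'tvec': array([0.62145183, 0.16300187, 1.00988589])}
campos [0.49590258 0.72834841 0.8100807 ]
top {'K': array([[367.18949893,   0.        , 323.3841    ],
       [  0.        , 367.18949893, 196.39431626],
       [  0.        ,   0.        ,   1.        ]]), 'rvec': array([ 2.17265689, -2.20854803,  0.05979573]), 'tvec': array([0.04687901, 0.63744368, 0.8964025 ])}
campos [0.58539519 0.034053   0.93178452]
wrist {'K': array([[302.31379107,   0.        , 319.05020925],
       [  0.        , 302.31379107, 204.14444516],
       [  0.        ,   0.        ,   1.        ]]), 'T_tool_cam': array([[ 9.00253559e-04, -2.40242847e-01,  9.70712400e-01,
        -1.62207890e-01],
       [-4.98952614e-05, -9.70712803e-01, -2.40242900e-01,
         6.63630896e-02],
       [ 9.99999594e-01,  1.67845577e-04, -8.85874635e-04,
        -2.60362243e-04],
       [ 0.00000000e+00,  0.00000000e+00,  0.00000000e+00,
         1.00000000e+00]])}
```

View pics/side0.png

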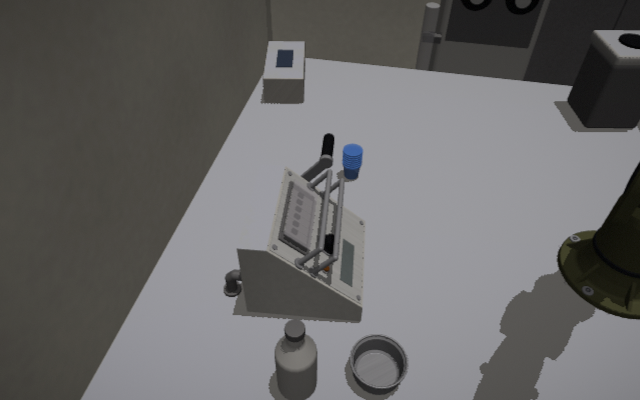

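View pics/top0.png

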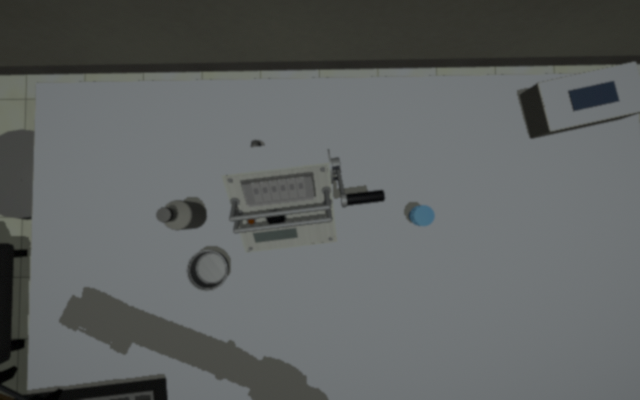

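View pics/wrist0.png

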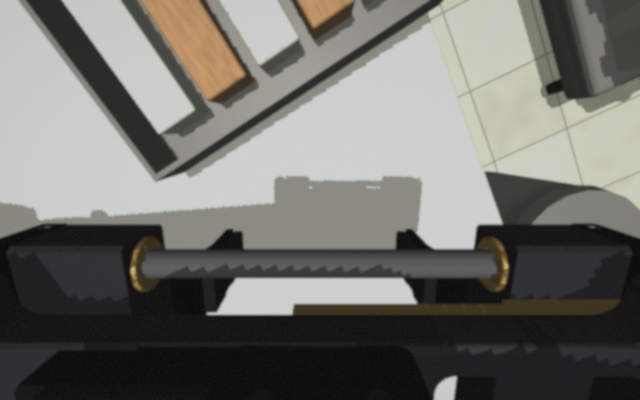

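```bash
python3 - <<'E'
import cv2,numpy as np
a=cv2.imread("pics/side0.png")[120:340,210:410];cv2.imwrite("pics/side0c.png",cv2.resize(cv2.convertScaleAbs(a,alpha=1.6),None,fx=2.7,fy=2.7,interpolation=2))
a=cv2.imread("pics/top0.png")[130:300,150:450];cv2.imwrite("pics/top0c.png",cv2.resize(cv2.convertScaleAbs(a,alpha=1.6),None,fx=2.6,fy=2.6,interpolation=2))
from bench import ctrl
from scipy.spatial.transform import Rotation as R
print(R.from_rotvec(ctrl.get_state()["tool_rot"]).as_matrix().round(3))
E
python3 -c "
from bench import ctrl;print([m for m in dir(ctrl) if m[0]!='_'])"
```

```text
[[-0.001 -0.9    0.437]
 [-0.001  0.437  0.9  ]
 [-1.    -0.    -0.001]]
['MotionError', 'camera_model', 'close_job', 'get_image', 'get_state']
```

View pics/side0c.png

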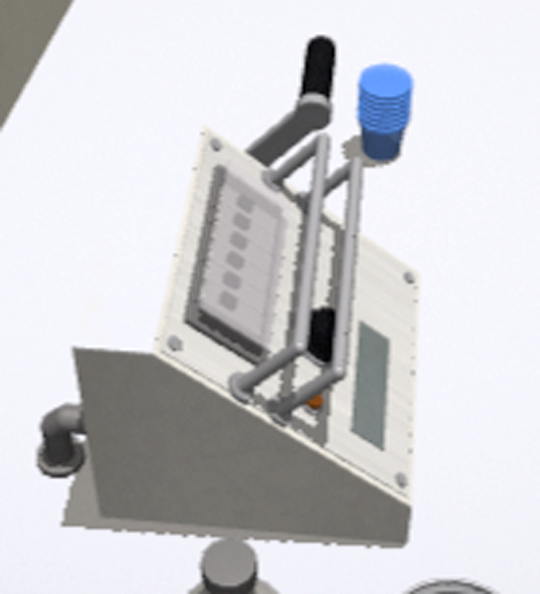

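View pics/top0c.png

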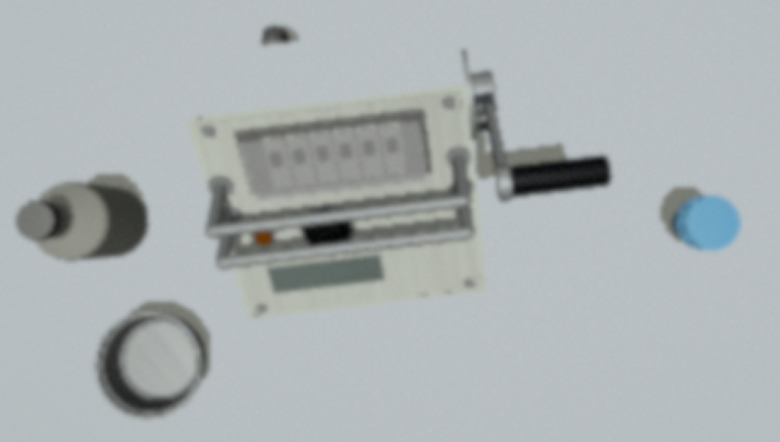

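```bash
cat > h.py <<'E'
import cv2,numpy as np
from scipy.spatial.transform import Rotation as R
from bench import ctrl
def P(n):
    m=ctrl.camera_model(n);Rm=cv2.Rodrigues(np.array(m["rvec"],float))[0]
    return np.array(m["K"])@np.c_[Rm,np.array(m["tvec"]).ravel()]
def tri(a,b,na="side",nb="top"):
    X=cv2.triangulatePoints(P(na),P(nb),np.array(a,float).reshape(2,1),np.array(b,float).reshape(2,1)).ravel();X=X[:3]/X[3]
    def e(p,n):
        q=P(n)@np.r_[X,1];return np.linalg.norm(q[:2]/q[2]-p)
    return X,e(np.array(a),na),e(np.array(b),nb)
def ray(n,p,z):
    m=P(n);C=-np.linalg.inv(m[:,:3])@m[:,3];d=np.linalg.inv(m[:,:3])@np.r_[p,1.]
    return C+d*(z-C[2])/d[2]
E
python3 - <<'E'
from h import *
S=lambda x,y:(210+x/2.7-.3,120+y/2.7-.3)
T=lambda x,y:(150+x/2.6-.3,130+y/2.6-.3)
pts={'r+':((157,352),(193,118)),'r-':((203,127),(470,87)),'f-':((419,268),(483,288)),'f+':((410,497),(252,317)),
's r+':((175,343),(208,131)),'s r-':((215,145),(449,102)),'s f-':((409,277),(468,283)),'s f+':((402,480),(260,309))}
W={}
for k,(a,b) in pts.items():
    W[k],e1,e2=tri(S(*a),T(*b));print(k,W[k].round(4),round(e1,2),round(e2,2))
M={'r+':(.0704,.11),'r-':(.0704,-.11),'f-':(-.1,-.11),'f+':(-.1,.11)}
A=np.array([M[k] for k in M]);B=np.array([W[k][:2] for k in M])
c,m0=B.mean(0),A.mean(0);H=(A-m0).T@(B-c);yaw=np.arctan2(H[0,1]-H[1,0],H[0,0]+H[1,1])
Rz=np.array([[np.cos(yaw),-np.sin(yaw)],[np.sin(yaw),np.cos(yaw)]]);t=c-Rz@m0
print("yaw deg",np.degrees(yaw),"org",t,"res",(B-(A@Rz.T+t)).round(4))
sc=[W[k] for k in W if k[0]=='s'];u=(W['s r+']-W['s r-'])[:2]+(W['s f+']-W['s f-'])[:2];print("yaw screws",np.degrees(np.arctan2(-u[0],u[1])),"mid",np.mean(sc,0))
# cups, gallipot, bottle
print("cups",ray("top",T(708,222),.082),"galli rim",ray("top",T(154,360),.046),"bottle base/top",ray("top",T(38,219),.18))
print("grip in/out top", ray("top",T(503,185),.195),ray("top",T(608,170),.195))
E
```

```text
r+ [0.6742 0.2376 0.1885] 0.31 0.44
r- [0.6982 0.0207 0.1863] 0.58 0.98
f- [0.5301 0.0094 0.0596] 0.24 0.37
f+ [0.5081 0.2205 0.0555] 0.1 0.13
s r+ [0.6651 0.2266 0.1864] 0.07 0.11
s r- [0.6857 0.0372 0.1851] 0.26 0.43
s f- [0.536  0.0231 0.0621] 0.02 0.04
s f+ [0.5154 0.212  0.0612] 0.0 0.0
yaw deg 5.65592925980804 org [0.61739971 0.12351956] res [[-0.0024 -0.0023]
 [-0.0001 -0.0003]
 [ 0.0014  0.0052]
 [ 0.0011 -0.0026]]
yaw screws 6.203622060464208 mid [0.60054002 0.12472759 0.12371555]
cups [ 0.58747772 -0.19074172  0.082     ] galli rim [0.46911655 0.31289858 0.046     ] bottle base/top [0.59819534 0.36237683 0.18      ]
grip in/out top [ 0.61830962 -0.00359397  0.195     ] [ 0.628576   -0.08493145  0.195     ]
```

```bash
cat > st.py <<'E'
from h import *
s=ctrl.get_state();M=R.from_rotvec(s["tool_rot"]).as_matrix()
print("t",round(s["time"],2),"p",s["position"].round(4),"q",s["joint_positions"].round(3),"F",s["ft_force"].round(1),"g",round(s["grip_width"],2))
print(M.round(3).tolist(),"tilt",np.degrees(np.arccos(-M[2,0])).round(2))
E
python3 -m pendant '[{"travel":[-0.06,0,0],"twist":-0.1},{"travel":[-0.227,-0.383,-0.409],"twist":-0.3},{"travel":[-0.227,-0.383,-0.409],"twist":-0.45},{"travel":[-0.227,-0.383,-0.409],"twist":-0.56},{"travel":[-0.227,-0.383,-0.409],"twist":-0.56},{"travel":[-0.227,-0.383,-0.409],"twist":-0.56},{"travel":[-0.227,-0.383,-0.409],"twist":-0.56},{"travel":[-0.227,-0.383,-0.409],"twist":-0.56},{"travel":[-0.227,-0.383,-0.409],"twist":-0.56},{"travel":[-0.227,-0.383,-0.409],"twist":-0.56}]' -1 10; python3 st.py
```

```text
time: 1.4
position: [0.4436, 0.0678, 0.4435]
tool_rot: [-1.289, 1.157, 1.288]
ft_force: [0.6, -0.2, -0.3]
grip_width: 0.021
t 1.4 p [0.4436 0.0678 0.4435] q [-0.595 -0.141  0.331  1.508  0.048  1.767  1.421] F [ 0.6 -0.2 -0.3] g 0.02
[[-0.0, -0.994, -0.108], [-0.001, -0.108, 0.994], [-1.0, 0.0, -0.001]] tilt 0.06
```

```bash
python3 -m pendant '[{"travel":[-0.06,-0.03,0],"twist":0},{"travel":[-0.12,-0.06,0],"twist":0},{"travel":[-0.18,-0.09,0],"twist":0},{"travel":[-0.24,-0.1,0],"twist":0},{"travel":[-0.3,-0.1,0],"twist":0},{"travel":[-0.3,-0.1,0],"twist":0}]' ; python3 st.py
```

```text
time: 2.15
position: [0.5278, 0.0764, 0.6178]
tool_rot: [-1.319, 1.094, 1.232]
ft_force: [-0.6, 0.2, -0.6]
grip_width: 0.005
t 2.15 p [0.5278 0.0764 0.6178] q [-0.505  0.149  0.398  0.873 -0.067  2.053  1.533] F [-0.6  0.2 -0.6] g 0.01
[[0.077, -0.991, -0.108], [0.011, -0.108, 0.994], [-0.997, -0.078, 0.002]] tilt 4.47
```

```bash
python3 -m pendant '[{"travel":[-0.06,0.0,0],"twist":0},{"travel":[-0.12,0.0,0],"twist":0},{"travel":[-0.18,0.0,0],"twist":0},{"travel":[-0.22,0.0,0],"twist":0},{"travel":[-0.22,0.0,0],"twist":0}]' ; python3 st.py
```

```text
time: 2.78
position: [0.5037, 0.0729, 0.6587]
tool_rot: [-1.347, 1.028, 1.176]
ft_force: [0.0, 0.2, 0.5]
grip_width: 0.005
t 2.77 p [0.5037 0.0729 0.6587] q [-0.745  0.08   0.633  0.865 -0.059  2.053  1.53 ] F [0.  0.2 0.5] g 0.0
[[0.156, -0.982, -0.109], [0.023, -0.107, 0.994], [-0.988, -0.157, 0.006]] tilt 9.06
```

```bash
python3 -m pendant '[{"travel":[-0.06,-0.04,0],"twist":0},{"travel":[-0.12,-0.08,0],"twist":0},{"travel":[-0.12,-0.08,0],"twist":0}]' >/dev/null; python3 st.py
python3 -m pendant '[{"travel":[-0.06,0,0],"twist":0},{"travel":[-0.12,0,0],"twist":0},{"travel":[-0.12,0,0],"twist":0}]' >/dev/null; python3 st.py
```

```text
t 3.15 p [0.5456 0.0763 0.6892] q [-0.453  0.167  0.369  0.698 -0.081  2.053  1.537] F [-0.4  0.8 -0.5] g 0.0
[[0.229, -0.967, -0.109], [0.034, -0.104, 0.994], [-0.973, -0.231, 0.009]] tilt 13.37
t 3.52 p [0.5128 0.071  0.73  ] q [-0.658  0.093  0.567  0.699 -0.073  2.053  1.535] F [ 0.   0.4 -0.5] g 0.01
[[0.302, -0.947, -0.11], [0.045, -0.101, 0.994], [-0.952, -0.305, 0.012]] tilt 17.77
```

```bash
python3 -m pendant '[{"travel":[-0.06,-0.05,0],"twist":0},{"travel":[-0.12,-0.1,0],"twist":0},{"travel":[-0.12,-0.1,0],"twist":0}]' >/dev/null; python3 st.py
python3 -m pendant '[{"travel":[-0.06,-0.03,0],"twist":0},{"travel":[-0.12,-0.06,0],"twist":0},{"travel":[-0.12,-0.06,0],"twist":0}]' >/dev/null; python3 st.py
```

```text
t 3.9 p [0.5493 0.0737 0.7586] q [-0.419  0.179  0.363  0.537 -0.102  2.053  1.541] F [-0.7  0.2 -0.6] g 0.01
[[0.369, -0.923, -0.11], [0.054, -0.097, 0.994], [-0.928, -0.373, 0.014]] tilt 21.91
t 4.28 p [0.5448 0.0713 0.7929] q [-0.411  0.179  0.373  0.463 -0.116  2.053  1.542] F [ 0.6  0.6 -0.5] g 0.01
[[0.435, -0.893, -0.111], [0.063, -0.093, 0.994], [-0.898, -0.44, 0.016]] tilt 26.1
```

```bash
python3 -m pendant '[{"travel":[-0.06,-0.02,0],"twist":0},{"travel":[-0.12,-0.04,0],"twist":0},{"travel":[-0.12,-0.04,0],"twist":0}]' >/dev/null; python3 st.py
python3 -m pendant '[{"travel":[-0.06,-0.0,0],"twist":0},{"travel":[-0.12,-0.0,0],"twist":0},{"travel":[-0.12,-0.0,0],"twist":0}]' >/dev/null; python3 st.py
```

```text
t 4.65 p [0.5175 0.066  0.8311] q [-0.482  0.135  0.45   0.433 -0.119  2.053  1.543] F [-0.3 -0.7  0.8] g 0.01
[[0.501, -0.858, -0.112], [0.072, -0.087, 0.994], [-0.862, -0.506, 0.018]] tilt 30.43
t 5.03 p [0.4603 0.0562 0.8673] q [-1.037e+00  9.000e-03  8.810e-01  4.800e-01 -1.000e-03  2.053e+00
  1.518e+00] F [0.1 0.3 0.6] g 0.0
[[0.561, -0.82, -0.114], [0.084, -0.081, 0.993], [-0.824, -0.566, 0.023]] tilt 34.54
```

```bash
python3 -m pendant '[{"travel":[-0.06,-0.06,0],"twist":0},{"travel":[-0.1,-0.1,0],"twist":0},{"travel":[-0.1,-0.1,0],"twist":0}]' >/dev/null; python3 st.py
```

```text
t 5.4 p [0.4764 0.0567 0.8963] q [-0.583  0.087  0.574  0.342 -0.138  2.053  1.545] F [ 0.5 -0.   0.3] g 0.0
[[0.615, -0.78, -0.116], [0.091, -0.076, 0.993], [-0.783, -0.622, 0.025]] tilt 38.47
```

```bash
python3 -m pendant '[{"travel":[0.05,0.037,0.007],"twist":0},{"travel":[0.1,0.075,0.014],"twist":0},{"travel":[0.15,0.112,0.02],"twist":0},{"travel":[0.2,0.15,0.03],"twist":0},{"travel":[0.25,0.187,0.037],"twist":0},{"travel":[0.3,0.224,0.045],"twist":0},{"travel":[0.35,0.26,0.052],"twist":0},{"travel":[0.4,0.3,0.057],"twist":0},{"travel":[0.4,0.3,0.057],"twist":0},{"travel":[0.4,0.3,0.057],"twist":0}]' >/dev/null; python3 st.py; python3 - <<'E'
from h import *
cv2.imwrite("pics/wrist1.png",ctrl.get_image("wrist")[:,:,::-1])
E
```

```text
t 6.65 p [0.5386 0.1144 0.5807] q [-0.122 -0.3   -0.152  1.499  0.056  1.332  1.383] F [-0.5 -2.4  1.1] g 0.01
[[0.574, -0.813, -0.092], [0.063, -0.069, 0.996], [-0.816, -0.578, 0.012]] tilt 35.3
```

View pics/wrist1.png

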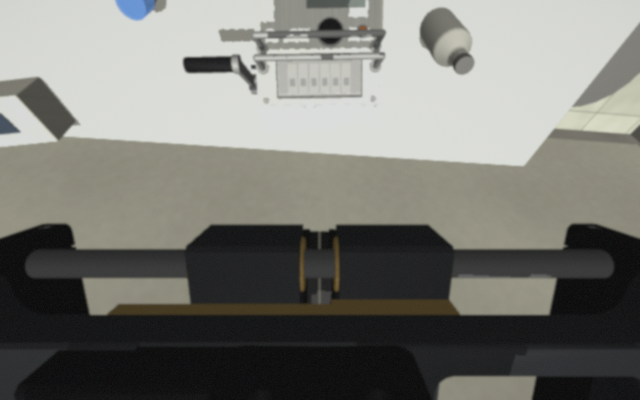

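```bash
cat >> h.py <<'E'
def wray(s,p,z):
    m=ctrl.camera_model("wrist");T=np.eye(4);T[:3,:3]=R.from_rotvec(s["tool_rot"]).as_matrix();T[:3,3]=s["position"]
    C=T@np.array(m["T_tool_cam"]);d=C[:3,:3]@np.linalg.inv(m["K"])@np.r_[p,1.];o=C[:3,3]
    return o+d*(z-o[2])/d[2]
E
python3 - <<'E'
from h import *
im=cv2.imread("pics/wrist1.png");cv2.imwrite("pics/wrist1c.png",cv2.resize(im[0:120,170:400],None,fx=3.4,fy=3.4,interpolation=2))
s=ctrl.get_state();print(wray(s,(330,31),.128))
E
python3 -m pendant '[{"travel":[0.05,0.03,0.005],"twist":0},{"travel":[0.1,0.07,0.01],"twist":0},{"travel":[0.14,0.11,0.015],"twist":0},{"travel":[0.18,0.15,0.02],"twist":0},{"travel":[0.2,0.2,0.02],"twist":0},{"travel":[0.2,0.2,0.02],"twist":0}]' >/dev/null; python3 st.py; python3 - <<'E'
from h import *
cv2.imwrite("pics/wrist2.png",ctrl.get_image("wrist")[:,:,::-1])
E
```

```text
[0.57803864 0.14524254 0.128     ]
t 7.45 p [0.5039 0.1396 0.1992] q [-0.541 -0.299  0.118  2.211  0.229  0.76   1.096] F [ 1.5 -1.1  0.4] g 0.01
[[0.468, -0.88, -0.084], [0.075, -0.056, 0.996], [-0.881, -0.472, 0.04]] tilt 28.3
```

View pics/wrist1c.png

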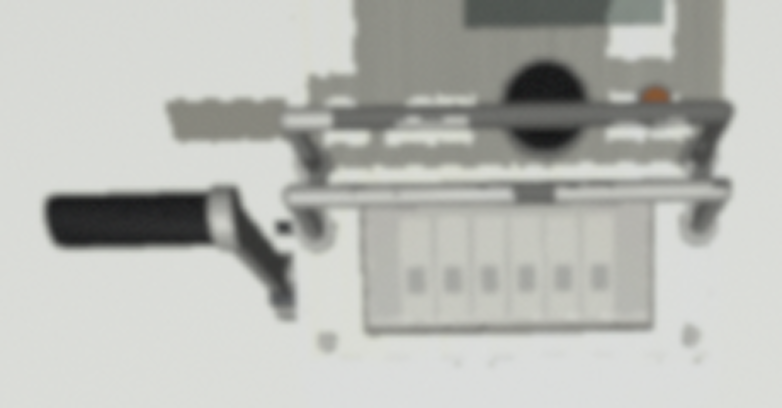

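View pics/wrist2.png

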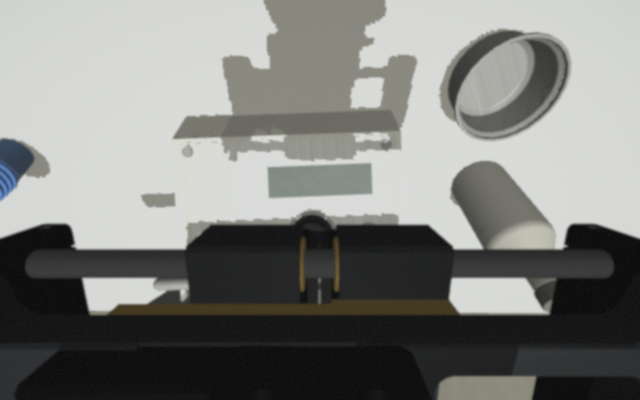

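```bash
cat > fk.py <<'E'
from h import *
from scipy.optimize import least_squares
D=[([-1.10491,.32183,-.0701,1.45164,.022635,1.37083,-.0569],[.2836,.5843,.2215],[-.001,-.001,-1]),
([-.595,-.141,.331,1.508,.048,1.767,1.421],[.4436,.0678,.4435],[0,-.001,-1]),
([-.505,.149,.398,.873,-.067,2.053,1.533],[.5278,.0764,.6178],[.077,.011,-.997]),
([-.745,.08,.633,.865,-.059,2.053,1.53],[.5037,.0729,.6587],[.156,.023,-.988]),
([-.453,.167,.369,.698,-.081,2.053,1.537],[.5456,.0763,.6892],[.229,.034,-.973]),
([-.419,.179,.363,.537,-.102,2.053,1.541],[.5493,.0737,.7586],[.369,.054,-.928]),
([-1.037,.009,.881,.48,-.001,2.053,1.518],[.4603,.0562,.8673],[.561,.084,-.824]),
([-.583,.087,.574,.342,-.138,2.053,1.545],[.4764,.0567,.8963],[.615,.091,-.783]),
([-.122,-.3,-.152,1.499,.056,1.332,1.383],[.5386,.1144,.5807],[.574,.063,-.816]),
([-.541,-.299,.118,2.211,.229,.76,1.096],[.5039,.1396,.1992],[.468,.075,-.881])]
Rz=lambda a:R.from_euler('z',a).as_matrix()
Ry=lambda a:R.from_euler('y',a).as_matrix()
def fk(q,p,sg,full=False):
    # p: h, a1,l1(shoulder-elbow), a2,l2, a3,L, yaw0
    M=Rz(sg[0]*q[0]+p[7]);x=np.array([0,0,p[0]])
    M=M@Ry(q[1]);M=M@Rz(sg[1]*q[2]);x=x+M@[p[1],0,p[2]]
    M=M@Ry(q[3]);x=x+M@[p[3],0,p[4]];M=M@Rz(sg[2]*q[4])
    M=M@Ry(q[5]);x=x+M@[p[5],0,p[6]]
    M=M@Rz(sg[3]*q[6])
    return (x,M)
if __name__=="__main__":
    import itertools
    best=[]
    for sg in itertools.product([1,-1],repeat=3):
        f=lambda p:np.concatenate([np.r_[fk(q,p,(*sg,1))[0]-X,.3*(fk(q,p,(*sg,1))[1][:,2]-t)] for q,X,t in D])
        r=least_squares(f,[.3,0,.3,0,.35,0,.3,0]);best.append((r.cost,sg,r.x.round(4),np.abs(r.fun).max()))
    for b in sorted(best,key=lambda b:b[0])[:2]:print(b)
E
python3 fk.py
```

```text
(np.float64(0.00021895649679856065), (-1, -1, -1), array([ 0.2565,  0.0064,  0.4635,  0.0051,  0.5131,  0.0031,  0.3659,
       -0.0443]), np.float64(0.008016157134395132))
(np.float64(0.025747952961204874), (-1, -1, 1), array([ 0.2111,  0.0145,  0.4069,  0.0337,  0.4976, -0.0315,  0.2373,
       -0.0296]), np.float64(0.08229876238429154))
```

```bash
cat > con.py <<'E'
from h import *
yaw=np.radians(6.0);O=np.array([.617,.127,0]);C=R.from_euler('z',yaw).as_matrix()
U=np.array([np.cos(np.radians(40)),0,np.sin(np.radians(40))]);N=np.array([-U[2],0,U[0]]);cap=np.array([-.038,.020,.128])
def rel():
    s=ctrl.get_state();M=R.from_rotvec(s["tool_rot"]).as_matrix();p=C.T@(s["position"]-O);d=p-cap
    return s,M,p,np.array([d@U,d[1],d@N])
def cmd(target_console):  # travel in tool axes
    s,M,p,r=rel();return M.T@(C@np.array(target_console)+O-s["position"])
def b(u,y,n): return cap+u*U+n*N+np.array([0,y,0])
E
python3 - <<'E'
from con import *
s,M,p,r=rel();print("cap w",(C@cap+O).round(4),"console p",p.round(4),"uyn",r.round(4),"toolx in con",(C.T@M[:,0]).round(3))
for h in(.06,.03,.01,.0,-.01):print(h,cmd(b(-.008,0,h)).round(4))
E
```

```text
cap w [0.5771 0.1429 0.128 ] console p [-0.1074  0.0292  0.2042] uyn [-0.0042  0.0092  0.103 ] toolx in con [ 0.483  0.029 -0.875]
0.06 [ 0.0426 -0.0049 -0.0103]
0.03 [ 0.072  -0.0107 -0.011 ]
0.01 [ 0.0916 -0.0145 -0.0115]
0.0 [ 0.1014 -0.0165 -0.0117]
-0.01 [ 0.1113 -0.0184 -0.0119]
```

```bash
python3 -m pendant '[{"travel":[0.02,-0.003,-0.008],"twist":0},{"travel":[0.042,-0.005,-0.011],"twist":0},{"travel":[0.06,-0.009,-0.011],"twist":0},{"travel":[0.078,-0.012,-0.011],"twist":0},{"travel":[0.078,-0.012,-0.011],"twist":0},{"travel":[0.078,-0.012,-0.011],"twist":0}]' ; python3 st.py; python3 - <<'E'
from con import *
cv2.imwrite("pics/wrist3.png",ctrl.get_image("wrist")[:,:,::-1]);a=ctrl.get_image("side")[100:320,210:410,::-1]
cv2.imwrite("pics/side3.png",cv2.resize(cv2.convertScaleAbs(a,alpha=1.6),None,fx=2.7,fy=2.7,interpolation=2))
s,M,p,r=rel();print("uyn",r.round(4),"toolx",(C.T@M[:,0]).round(3))
E
```

```text
time: 8.25
position: [0.5562, 0.1419, 0.1425]
tool_rot: [-1.418, 0.749, 0.915]
ft_force: [0.2, -0.5, 0.1]
grip_width: 0.002
t 8.25 p [0.5562 0.1419 0.1425] q [-0.544 -0.124  0.18   2.198  0.211  0.576  1.146] F [ 0.2 -0.5  0.1] g 0.0
[[0.478, -0.873, -0.094], [0.081, -0.063, 0.995], [-0.875, -0.483, 0.041]] tilt 29.01
uyn [-0.0067  0.0008  0.0246] toolx [ 0.484  0.031 -0.874]
```

View pics/wrist3.png

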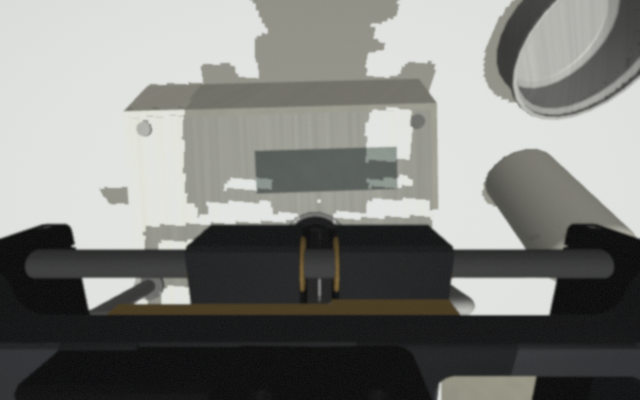

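View pics/side3.png

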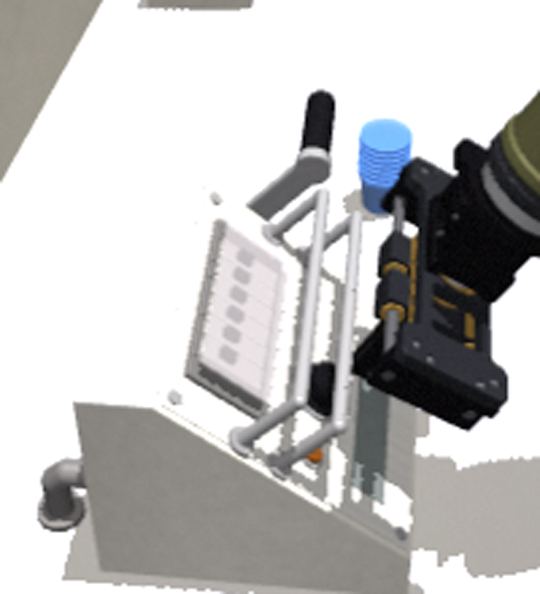

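```bash
python3 -m pendant '[{"travel":[0.008,-0.0015,0],"twist":0},{"travel":[0.014,-0.0025,0],"twist":0},{"travel":[0.018,-0.0035,0],"twist":0},{"travel":[0.020,-0.004,0],"twist":0}]' ; python3 - <<'E'
from con import *
s,M,p,r=rel();print("uyn",r.round(4),s["ft_force"].round(2))
E
```

```text
time: 8.85
position: [0.5692, 0.1433, 0.1265]
tool_rot: [-1.417, 0.75, 0.915]
ft_force: [0.2, -0.4, -0.2]
grip_width: 0.006
uyn [-0.007   0.0012  0.0038] [ 0.24 -0.39 -0.19]
```

```bash
cat > chk.py <<'E'
from con import *
import sys
s,M,p,r=rel();print("t",round(s["time"],2),"uyn",r.round(4),"Fn",(C.T@s["ft_force"]@N).round(2),s["ft_force"].round(2))
im=ctrl.get_image("side");a=im[100:320,210:410,::-1]
# lever grip region up: count dark pixels
print("dark up-grip",int((im[130:165,318:338].max(2)<40).sum()))
if len(sys.argv)>1: cv2.imwrite("pics/%s.png"%sys.argv[1],cv2.resize(cv2.convertScaleAbs(a,alpha=1.6),None,fx=2.7,fy=2.7,interpolation=2))
E
python3 chk.py
python3 -m pendant '[{"travel":[0.002,-0.0004,0],"twist":0},{"travel":[0.004,-0.0008,0],"twist":0},{"travel":[0.004,-0.0008,0],"twist":0}]' >/dev/null; python3 chk.py
```

```text
t 8.85 uyn [-0.007   0.0012  0.0038] Fn -0.27 [ 0.24 -0.39 -0.19]
dark up-grip 194
t 9.28 uyn [-0.0068  0.0013 -0.0003] Fn 1.63 [-1.36 -1.47  0.86]
dark up-grip 193
```

```bash

python3 -m pendant '[{"travel":[0.0015,-0.0003,0],"twist":0},{"travel":[0.003,-0.0006,0],"twist":0},{"travel":[0.003,-0.0006,0],"twist":0}]' >/dev/null; python3 chk.py
```

```text
t 9.7 uyn [-0.0068  0.0012 -0.0034] Fn 2.6 [-1.49 -0.77  2.08]
dark up-grip 194
```

```bash

python3 -m pendant '[{"travel":[0.0015,-0.0003,0],"twist":0},{"travel":[0.0025,-0.0005,0],"twist":0},{"travel":[0.0025,-0.0005,0],"twist":0}]' >/dev/null; python3 chk.py
```

```text
t 10.12 uyn [-0.0068  0.0014 -0.006 ] Fn 4.87 [-3.25 -1.14  3.55]
dark up-grip 0
```

```bash

python3 -m pendant '[{"travel":[-0.01,0.002,0],"twist":0},{"travel":[-0.03,0.006,0],"twist":0},{"travel":[-0.055,0.011,0],"twist":0},{"travel":[-0.075,0.015,0],"twist":0}]' >/dev/null; python3 chk.py side4; python3 st.py
```

```text
t 10.68 uyn [-0.007  -0.0004  0.0718] Fn 0.12 [-0.04  0.34  0.16]
dark up-grip 0
t 10.72 p [0.5259 0.1375 0.1805] q [-0.545 -0.243  0.154  2.213  0.227  0.681  1.126] F [-0.1 -0.2  0.1] g 0.0
[[0.48, -0.872, -0.094], [0.082, -0.062, 0.995], [-0.873, -0.486, 0.042]] tilt 29.17
```

View pics/side4.png

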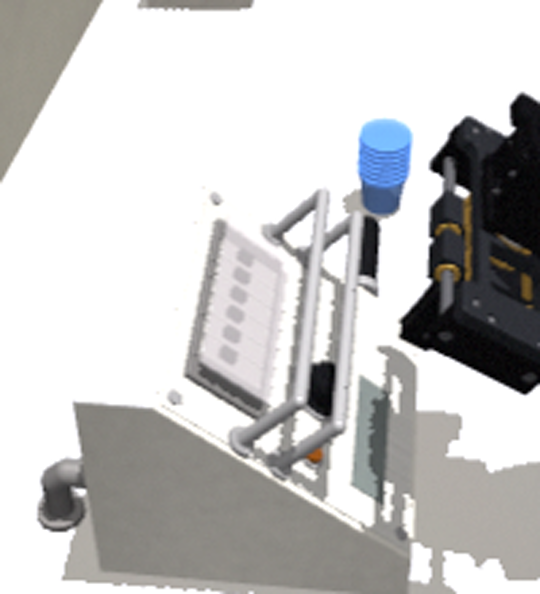

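```bash
python3 - <<'E'
from con import *
s,M,p,r=rel();print(p.round(4),(C.T@M).round(3).tolist())
print(cmd((-.124,-.192,.14)).round(3))
E
```

```text
[-0.0895  0.0199  0.1805] [[0.486, -0.874, 0.011], [0.031, 0.03, 0.999], [-0.873, -0.486, 0.042]]
[ 0.012  0.044 -0.214]
```

```bash

python3 -m pendant '[{"travel":[0,0.02,-0.04],"twist":0},{"travel":[0.004,0.044,-0.09],"twist":0},{"travel":[0.008,0.044,-0.15],"twist":0},{"travel":[0.012,0.044,-0.2],"twist":0},{"travel":[0.012,0.044,-0.214],"twist":0},{"travel":[0.012,0.044,-0.214],"twist":0}]' >/dev/null; python3 st.py; python3 - <<'E'
from con import *
s,M,p,r=rel();print("con",p.round(4))
for n in("wrist","top","side"):
    a=ctrl.get_image(n)[:,:,::-1]
    if n=="top":a=cv2.resize(a[130:300,220:450],None,fx=3.4,fy=3.4,interpolation=2)
    if n=="side":a=cv2.resize(a[100:320,210:410],None,fx=2.7,fy=2.7,interpolation=2)
    cv2.imwrite(f"pics/{n}5.png",cv2.convertScaleAbs(a,alpha=1.4))
E
```

```text
t 11.47 p [ 0.5133 -0.0801  0.1394] q [-0.093 -0.238  0.301  2.291 -0.197  0.611  1.999] F [-0.8  0.1 -0.7] g 0.0
[[0.481, -0.872, -0.088], [0.08, -0.057, 0.995], [-0.873, -0.486, 0.042]] tilt 29.17
con [-0.1248 -0.1951  0.1394]
```

View pics/wrist5.png

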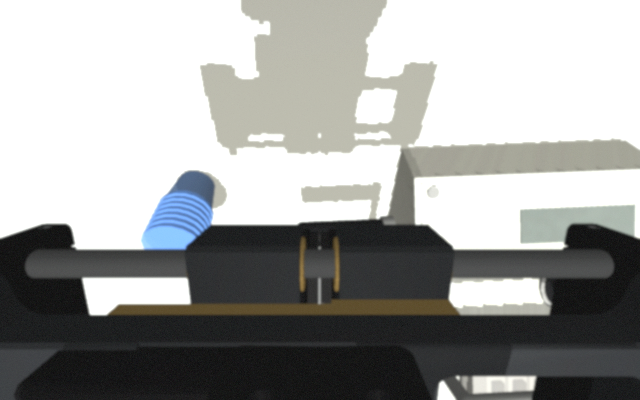

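View pics/top5.png

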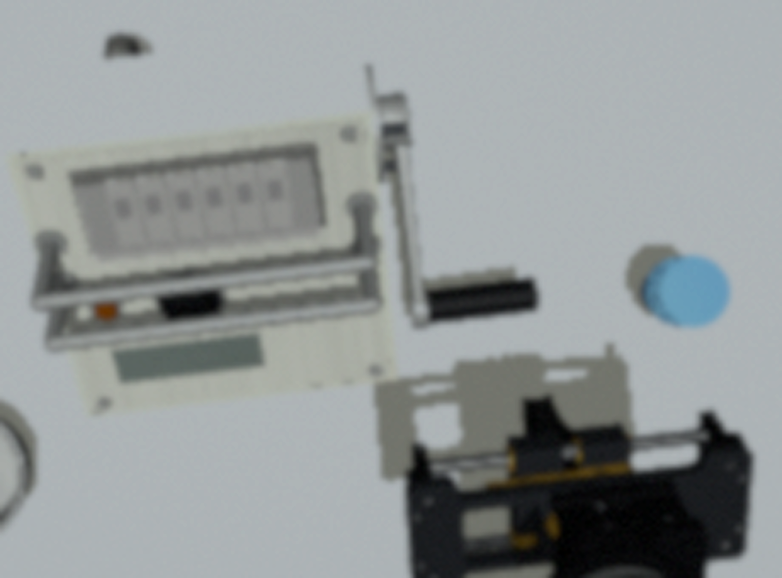

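View pics/side5.png

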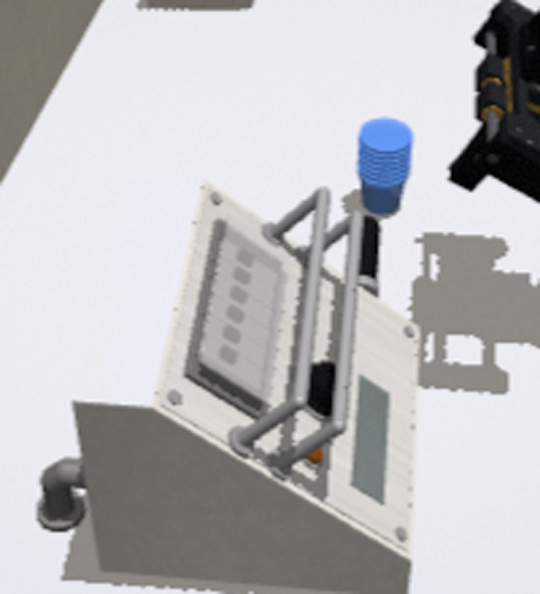

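```bash
python3 - <<'E'
from con import *
for px in((345.6,219.4),(377.6,215.9)):
    w=ray("top",px,.066);print(w.round(4),(C.T@(w-O)).round(4))
w=ray("top",(220+538/3.4,130+402/3.4),.145);print("tip",(C.T@(w-O)).round(4))
print(cmd((-.066,-.187,.026)).round(3),cmd((-.095,-.187,.078)).round(3))
E
```

```text
[ 0.5803 -0.0151  0.066 ] [-0.0513 -0.1375  0.066 ]
[ 0.5873 -0.0905  0.066 ] [-0.0523 -0.2132  0.066 ]
tip [-0.1196 -0.1944  0.145 ]
[ 0.128  0.004 -0.   ] [0.068 0.004 0.002]
```

```bash

python3 -m pendant '[{"travel":[0.03,0.003,0],"twist":0},{"travel":[0.06,0.004,0],"twist":0},{"travel":[0.09,0.004,0],"twist":0},{"travel":[0.115,0.004,0],"twist":0},{"travel":[0.128,0.004,0],"twist":0},{"travel":[0.128,0.004,0],"twist":0}]' >/dev/null; python3 st.py; cat > lv.py <<'E'
from con import *
import sys
def show():
    s,M,p,r=rel();m=C.T@M;a=float(sys.argv[1]) if len(sys.argv)>1 else None
    print("t",round(s["time"],2),"con",p.round(4),"F",(C.T@s["ft_force"]).round(1))
    return s,M,p,m
s,M,p,m=show()
W=-m[:,1];X=m[:,0]
# bar at lever angle th: relative to shaft; contact TCP = bar - W*(d) + X*k
def tcp(th,d,k,y=-.188):
    e=np.radians(50)-th
    b=np.array([.075-.13*np.cos(e),y,.095+.13*np.sin(e)]);t=b-W*d+X*k;t[1]=y;return t
if len(sys.argv)>1:
    for a in sys.argv[1:]:
        th,d,k=map(float,a.split(','));print(a,tcp(th,d,k).round(3),cmd(tcp(th,d,k)).round(4))
E
python3 lv.py 1.1,.0215,.03 1.0,.0215,.029 .9,.0215,.028 .8,.0215,.026 .7,.0215,.025
```

```text
t 12.38 p [ 0.5708 -0.0635  0.0247] q [-0.174  0.098  0.357  2.28  -0.622  0.348  2.375] F [0.6 0.3 0.2] g 0.01
[[0.478, -0.873, -0.098], [0.085, -0.066, 0.994], [-0.874, -0.483, 0.043]] tilt 29.03Traceback (most recent call last):
  File "lv.py", line 7, in <module>
    s,M,p,m=show()
            ~~~~^^
  File "lv.py", line 4, in show
    s,M,p,r=rel();m=C.T@M;a=float(sys.argv[1]) if len(sys.argv)>1 else None
                            ~~~~~^^^^^^^^^^^^^
ValueError: could not convert string to float: '1.1,.0215,.03'
```

```bash
sed -i 's/;a=float.*$//' lv.py; python3 lv.py 1.1,.0215,.03 1.0,.0215,.029 .9,.0215,.028 .8,.0215,.026 .7,.0215,.025
```

```text
t 12.38 con [-0.0659 -0.1846  0.0247] F [0.6 0.2 0.2]
1.1,.0215,.03 [-0.056 -0.188  0.029] [ 0.0008 -0.0109 -0.0031]
1.0,.0215,.029 [-0.059 -0.188  0.043] [-0.0125 -0.0151 -0.0026]
.9,.0215,.028 [-0.06  -0.188  0.057] [-0.0253 -0.0205 -0.002 ]
.8,.0215,.026 [-0.061 -0.188  0.071] [-0.0385 -0.027  -0.0014]
.7,.0215,.025 [-0.06  -0.188  0.085] [-0.05   -0.0346 -0.0008]
```

Finger is in front of and beneath the dropped grip; lift a first portion slowly, following the arc.

```bash

python3 -m pendant '[{"travel":[0.001,-0.006,-0.002],"twist":0},{"travel":[0.001,-0.011,-0.002],"twist":0},{"travel":[-0.006,-0.014,-0.002],"twist":0},{"travel":[-0.013,-0.017,-0.002],"twist":0},{"travel":[-0.019,-0.020,-0.002],"twist":0},{"travel":[-0.025,-0.023,-0.002],"twist":0}]' >/dev/null; python3 st.py; python3 lv.py .9,.0215,.028  .8,.0215,.026 .7,.0215,.025 .6,.0215,.024 .5,.0215,.022;python3 - <<'E'
from con import *
for n in("top","side"):
    a=ctrl.get_image(n)[:,:,::-1]
    a=a[130:300,220:450] if n=="top" else a[100:320,210:410]
    cv2.imwrite(f"pics/{n}6.png",cv2.convertScaleAbs(cv2.resize(a,None,fx=2.7,fy=2.7,interpolation=2),alpha=1.4))
E
```

```text
t 13.12 p [ 0.5744 -0.0646  0.0545] q [-0.206  0.048  0.388  2.247 -0.475  0.421  2.23 ] F [-7.3  2.2 -4.3] g 0.0
[[0.469, -0.877, -0.101], [0.088, -0.067, 0.994], [-0.879, -0.475, 0.046]] tilt 28.52
t 13.12 con [-0.0624 -0.1861  0.0545] F [-7.1  2.9 -4.3]
.9,.0215,.028 [-0.061 -0.188  0.057] [-0.0011 -0.0027 -0.0018]
.8,.0215,.026 [-0.061 -0.188  0.071] [-0.0144 -0.0091 -0.0011]
.7,.0215,.025 [-0.06  -0.188  0.085] [-0.0259 -0.0167 -0.0005]
.6,.0215,.024 [-0.058 -0.188  0.099] [-0.0367 -0.0252  0.0001]
.5,.0215,.022 [-0.055 -0.188  0.113] [-0.0476 -0.0347  0.0008]
```

View pics/top6.png

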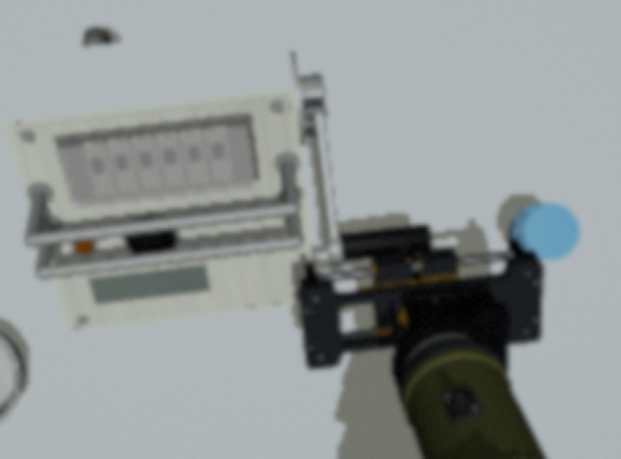

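View pics/side6.png

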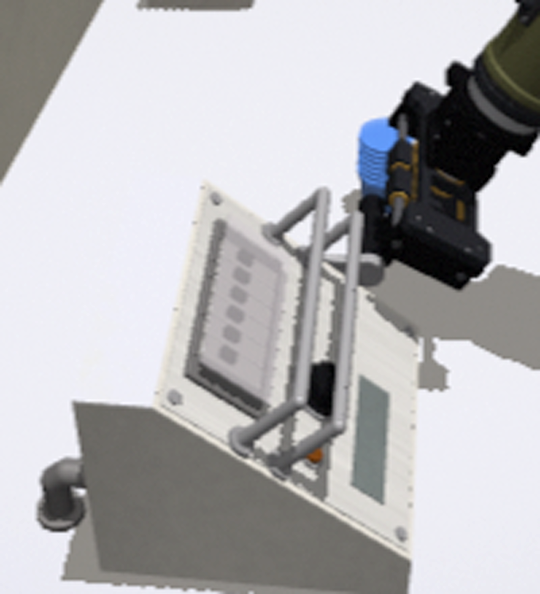

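```bash

python3 -m pendant '[{"travel":[-0.007,-0.007,-0.001],"twist":0},{"travel":[-0.014,-0.011,-0.001],"twist":0},{"travel":[-0.020,-0.015,0],"twist":0},{"travel":[-0.026,-0.019,0],"twist":0},{"travel":[-0.032,-0.023,0],"twist":0},{"travel":[-0.037,-0.027,0],"twist":0},{"travel":[-0.042,-0.032,0],"twist":0},{"travel":[-0.047,-0.037,0],"twist":0}]' >/dev/null; python3 st.py; python3 lv.py .5,.0215,.022 .4,.0215,.022 .3,.0215,.021 .2,.0215,.020 .1,.0215,.019;python3 - <<'E'
from con import *
for n in("side",):
    a=ctrl.get_image(n)[:,:,::-1]
    a=a[130:300,220:450] if n=="top" else a[100:320,210:410]
    cv2.imwrite(f"pics/{n}7.png",cv2.convertScaleAbs(cv2.resize(a,None,fx=2.7,fy=2.7,interpolation=2),alpha=1.4))
E
```

```text
t 14.22 p [ 0.5807 -0.064   0.1112] q [-0.217 -0.033  0.386  2.179 -0.303  0.553  2.057] F [-8.9  4.4 -1.6] g 0.01
[[0.461, -0.881, -0.104], [0.092, -0.069, 0.993], [-0.882, -0.468, 0.049]] tilt 28.06
t 14.22 con [-0.056  -0.1861  0.1112] F [-8.4  5.3 -1.6]
.5,.0215,.022 [-0.055 -0.188  0.113] [-0.0009 -0.0019 -0.0018]
.4,.0215,.022 [-0.049 -0.188  0.125] [-0.0089 -0.0122 -0.0012]
.3,.0215,.021 [-0.043 -0.188  0.137] [-0.0168 -0.0232 -0.0006]
.2,.0215,.020 [-0.036 -0.188  0.148] [-0.0236 -0.0348 -0.    ]
.1,.0215,.019 [-0.028 -0.188  0.159] [-0.0291 -0.047   0.0005]
```

View pics/side7.png

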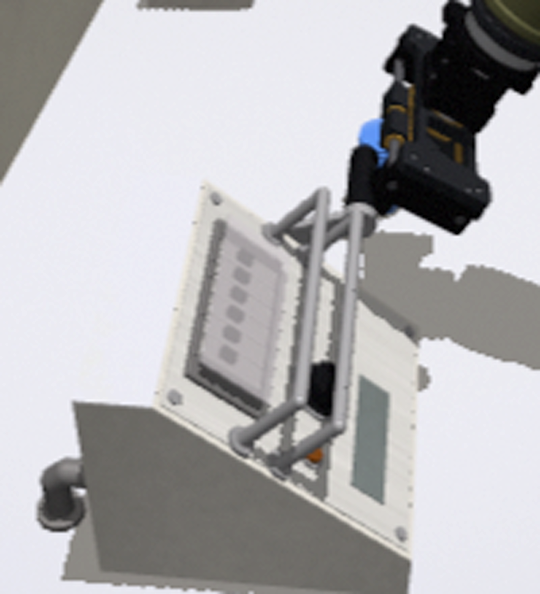

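```bash

python3 -m pendant '[{"travel":[-0.004,-0.007,0.001],"twist":0},{"travel":[-0.009,-0.014,0.001],"twist":0},{"travel":[-0.013,-0.020,0.001],"twist":0},{"travel":[-0.017,-0.026,0.001],"twist":0},{"travel":[-0.021,-0.032,0.001],"twist":0},{"travel":[-0.025,-0.039,0.001],"twist":0},{"travel":[-0.028,-0.045,0.001],"twist":0},{"travel":[-0.030,-0.050,0.001],"twist":0}]' >/dev/null; python3 st.py; python3 lv.py .1,.0215,.022 .0,.0215,.022 -0.05,.0215,.021 -0.1,.0215,.020;python3 - <<'E'
from con import *
for n in("side",):
    a=ctrl.get_image(n)[:,:,::-1]
    a=a[130:300,220:450] if n=="top" else a[100:320,210:410]
    cv2.imwrite(f"pics/{n}8.png",cv2.convertScaleAbs(cv2.resize(a,None,fx=2.7,fy=2.7,interpolation=2),alpha=1.4))
E
```

```text
t 15.28 p [ 0.6092 -0.0611  0.1615] q [-0.223 -0.034  0.374  2.066 -0.248  0.663  1.979] F [-6.2  2.2 -0.3] g 0.0
[[0.458, -0.883, -0.105], [0.094, -0.07, 0.993], [-0.884, -0.465, 0.051]] tilt 27.87
t 15.28 con [-0.0275 -0.1863  0.1615] F [-5.9  2.9 -0.3]
.1,.0215,.022 [-0.027 -0.188  0.156] [ 0.0048  0.0019 -0.002 ]
.0,.0215,.022 [-0.017 -0.188  0.165] [ 0.0014 -0.0107 -0.0015]
-0.05,.0215,.021 [-0.013 -0.188  0.17 ] [-0.0008 -0.0171 -0.0013]
-0.1,.0215,.020 [-0.008 -0.188  0.175] [-0.0027 -0.0235 -0.001 ]
```

View pics/side8.png

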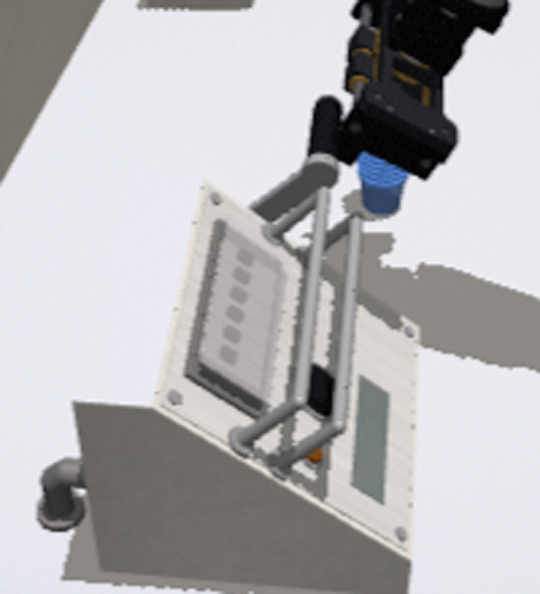

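```bash

python3 -m pendant '[{"travel":[0,-0.005,0],"twist":0},{"travel":[0,-0.01,0],"twist":0},{"travel":[0,-0.014,0],"twist":0},{"travel":[0,-0.018,0],"twist":0},{"travel":[-0.001,-0.021,0],"twist":0},{"travel":[-0.001,-0.021,0],"twist":0}]' >/dev/null; python3 st.py; python3 lv.py -0.03,.0215,.021 -0.05,.0215,.021 -0.1,.0215,.020
```

```text
t 16.07 p [ 0.6273 -0.0599  0.1731] q [-0.226 -0.006  0.374  2.016 -0.252  0.687  1.972] F [-5.3 -0.  -0.4] g 0.0
[[0.458, -0.883, -0.105], [0.094, -0.07, 0.993], [-0.884, -0.465, 0.051]] tilt 27.86
t 16.07 con [-0.0093 -0.187   0.1731] F [-5.3  0.5 -0.4]
-0.03,.0215,.021 [-0.015 -0.188  0.168] [ 0.0014  0.007  -0.0013]
-0.05,.0215,.021 [-0.013 -0.188  0.17 ] [ 0.001   0.0044 -0.0012]
-0.1,.0215,.020 [-0.008 -0.188  0.175] [-0.0009 -0.002  -0.0009]
```

```bash

python3 -m pendant '[{"travel":[0,-0.002,0],"twist":0},{"travel":[0,-0.004,0],"twist":0},{"travel":[0,-0.004,0],"twist":0}]' >/dev/null; python3 lv.py  -0.1,.0215,.020;python3 - <<'E'
from con import *
for n in("side","top"):
    a=ctrl.get_image(n)[:,:,::-1]
    a=a[130:300,220:450] if n=="top" else a[100:320,210:410]
    cv2.imwrite(f"pics/{n}9.png",cv2.convertScaleAbs(cv2.resize(a,None,fx=2.7,fy=2.7,interpolation=2),alpha=1.4))
E
```

```text
t 16.45 con [-0.0091 -0.187   0.1731] F [-12.2   0.    1.5]
-0.1,.0215,.020 [-0.008 -0.188  0.175] [-0.0011 -0.0016 -0.0009]
```

View pics/side9.png

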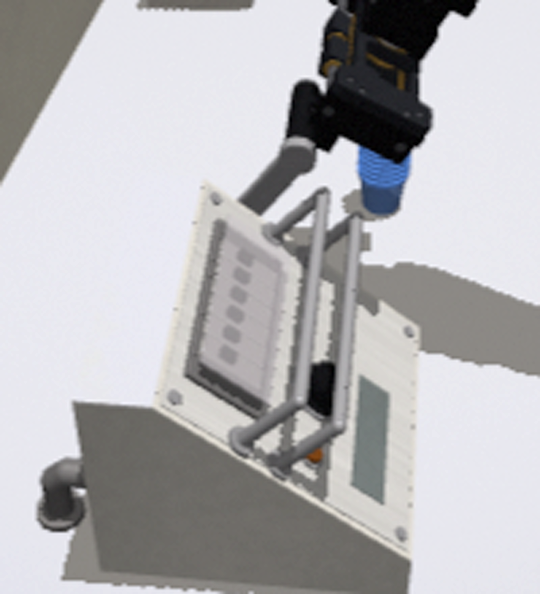

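View pics/top9.png

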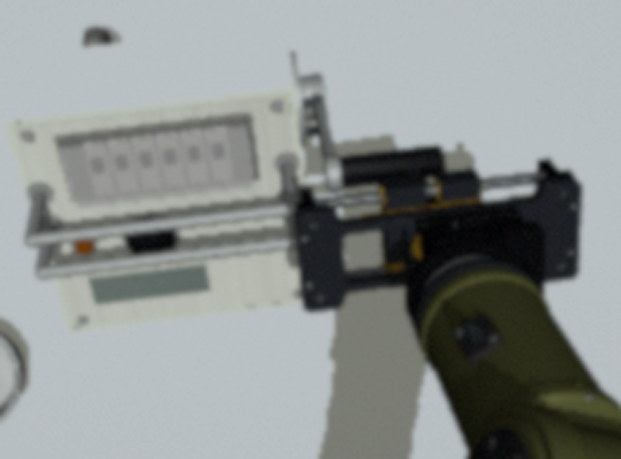

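```bash

python3 -m pendant '[{"travel":[0,0.006,-0.001],"twist":0},{"travel":[0,0.013,-0.002],"twist":0},{"travel":[-0.005,0.02,-0.004],"twist":0},{"travel":[-0.03,0.022,-0.006],"twist":0},{"travel":[-0.07,0.022,-0.008],"twist":0},{"travel":[-0.11,0.022,-0.01],"twist":0}]' >/dev/null; python3 lv.py;python3 st.py; python3 - <<'E'
from con import *
for n in("side","top"):
    a=ctrl.get_image(n)[:,:,::-1]
    a=a[130:300,150:450] if n=="top" else a[100:400,210:410]
    cv2.imwrite(f"pics/{n}10.png",cv2.convertScaleAbs(cv2.resize(a,None,fx=2,fy=2,interpolation=2),alpha=1.4))
E
```

```text
t 17.3 con [-0.0787 -0.2025  0.2633] F [0.  0.9 1.4]
t 17.3 p [ 0.5599 -0.0826  0.2633] q [-0.192 -0.229  0.361  2.011 -0.12   0.897  1.895] F [-0.1  0.9  1.4] g 0.01
[[0.456, -0.884, -0.104], [0.094, -0.069, 0.993], [-0.885, -0.462, 0.052]] tilt 27.71
```

View pics/side10.png

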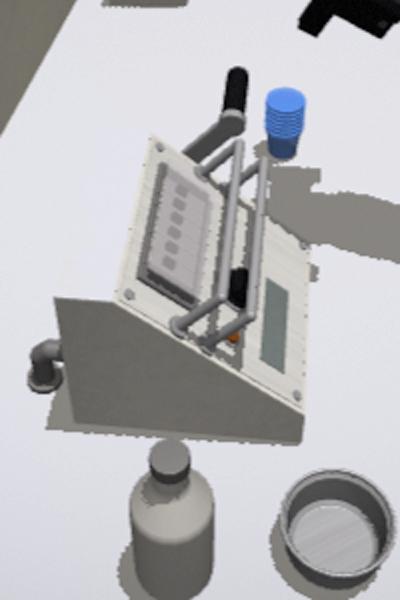

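View pics/top10.png

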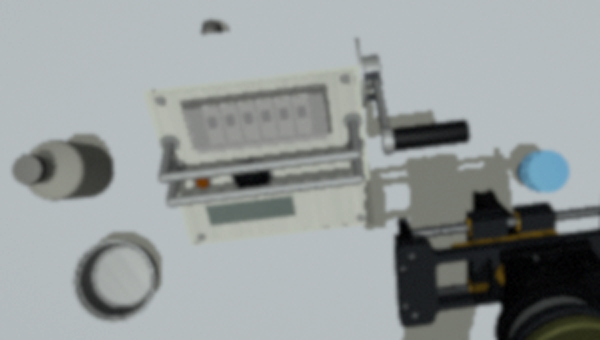

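```bash

python3 -m pendant '[{"travel":[-0.01,0,0],"twist":0},{"travel":[-0.02,0,0],"twist":0},{"travel":[-0.02,0,0],"twist":0},{"travel":[-0.02,0,0],"twist":0},{"travel":[-0.02,0,0],"twist":0},{"travel":[-0.02,0,0],"twist":0}]'; python3 - <<'E'
from con import *
a=ctrl.get_image("side").astype(int)[:,:,::-1];b=cv2.imread("pics/side0.png").astype(int)
d=np.abs(a-b).max(2)
for k,(y0,y1,x0,x1) in dict(lever=(128,185,300,338),cups=(143,185,340,366),bottle=(318,398,270,322),galli=(330,398,345,412),button=(228,258,318,342)).items():
    print(k,"px changed",(d[y0:y1,x0:x1]>40).sum(),"of",(y1-y0)*(x1-x0))
for im in(a,b): print("grip centroid",np.argwhere(im[128:170,315:340].max(2)<45).mean(0).round(2))
E
```

```text
time: 18.15
position: [0.5526, -0.0858, 0.285]
tool_rot: [-1.409, 0.75, 0.938]
ft_force: [-0.5, 0.6, 0.3]
grip_width: 0.002
lever px changed 0 of 2166
cups px changed 47 of 1092
bottle px changed 0 of 4160
galli px changed 0 of 4556
button px changed 0 of 720
grip centroid [16.46 12.67]
grip centroid [16.45 12.69]
```

```bash
python3 - <<'E'
from con import *
def c(im):m=(im[:,:,0].astype(int)-im[:,:,2]>50);q=np.argwhere(m);return q.mean(0).round(2),len(q)
for n in("side","top"):print(n,c(ctrl.get_image(n)[:,:,::-1]),c(cv2.imread(f"pics/{n}0.png")))
print(ctrl.close_job())
E
```

```text
side (array([156.13, 351.97]), 446) (array([156.12, 352.02]), 443)
top (array([215.12, 422.66]), 324) (array([215.03, 423.41]), 270)
the job is handed in; nothing more can be done
None
```

The earth-leakage test is done and handed in at about 18 s: the lever dropped when I pressed the button, and I lifted it back up, where it stays by itself.

- **Tilting the tool:** the moves only shift the tool and turn it about its own axis. I tipped it forward by sending it to poses just out of reach, which ended at about 29° instead of the 40° that is square to the face. During this joint 6 read 2.053 rad against its listed upper limit of 2.05, and joint 2 read -0.300 at its limit of -0.3. I could not tell whether the 2.053 counts as passing the range.
- **Button:** I pressed it from the front, under the lower bar, with the shut fingers. The lever dropped at about 5 N, with the tip roughly 6 mm in, and I let go at once.
- **Lever:** I lifted the grip from beneath with the shut fingers, following its arc, until it met the upper stop. The push there rose to about 12 N. I then backed off.
- **Last checks:**
  - About 1.5 s after I let go, the lever, button, bottle and gallipot showed no changed pixels in the side view against the first picture. The grip's centre was within 0.02 pixel of where it started.
  - The cup area in the side view had 47 changed pixels, but the blue centre moved only 0.05 pixel there.
  - In the top view the blue centre moved 0.75 pixel and its mask grew from 270 to 324 pixels. I take that as the arm's shadow or light, since the side view shows no shift.
  - The arm was touching nothing when I handed in.

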